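# Load a slicer insert over the lip against its sprung stop

## Robot

A 7-joint arm with a two-finger parallel gripper is mounted at the origin on the work surface. World frame = base frame: x ahead of the robot, y to its left, z up, the work surface at z = 0. Lengths are in m, angles in rad, forces in N, time in s.
With the tool pointing down it reaches from about 0.425 to 0.925 m from the base axis. Payload 6.8 kg.
Tool frame: the origin (TCP) lies between the finger pads; the fingertips stand 17 mm ahead of it and the grasp point (between the pads) lies 2 mm behind it; z points along the fingers, x is the direction in which the jaws open and shut, and the axes are right-handed (so a half turn about z gives the same grasp; the last joint's range is limited). The gripper opens to 85 mm and grips with 20 to 120 N. Pads are 22 mm wide; open, the fingers measure 114 mm over their backs; the gripper's body (76 mm by 85 mm) begins 54 mm behind the grasp point. The pads swing forward as they close: fully open they stand 13 mm farther back than shut.
Start: joints at [1.175, 0.477, 0.022, 1.555, -0.011, 1.109, -0.083], TCP at [0.192, -0.647, 0.248] pointing down, gripper open.
Joint ranges: [-2.96, 2.96], [-0.34, 2.1], [-1.41, 1.46], [0.24, 2.44], [-1.37, 4.51], [0.17, 1.92], [-2.96, 2.96]. Speed limits (rad/s): [2.39, 2.39, 3.14, 3.14, 3.14, 3.14, 3.14].

## Interface

Orientations are given as a unit quaternion [w, x, y, z].
In Python, from station import readout, read_camera, get_calibration, bot, models gives the robot as it stands.
- The arm moves only by the tool carry_out, never from a script. Its argument "deltas" is a list of rows, each a list of 2 entries, a list of its own where there are three numbers: the shift along the tool's x, y, z in cm, then the turn about the tool's z in degrees. A call has 1 to 10 rows; each row is the pose to reach, as a shift and turn from the pose measured when the call began, along the tool's axes at that moment; what a row does not reach only later rows make up. A row lasts 1/8 s, in which the tool goes at most 62.5 mm and 10.7 degrees, less where a joint would pass 70% of its speed; a pose out of reach is approached as far as the arm can. A call with a gripper value outside its range is refused whole. "hand" is the opening, from 0 (shut) to 1 (fully open), set as the call begins (left out, the last holds). The fingers move at their own pace and stop on an object; "newtons" is the grip in N (left out, the last holds). Time passes only in rows, so rows that repeat a pose let the fingers close. It gives the time, the measured TCP pose, the force and the opening at its end, in the units of the state.
- readout.get_obs(): the state, without advancing time (a new reading comes with each control period).
- read_camera(name): name is "scene" or "top"; returns the picture (400x640x3 uint8, red, green, blue); there is no depth.
- get_calibration(name): a dict with "fov_y" (degrees; the focal length in pixels is half the picture's height over the tangent of half this angle, whatever the lens; pixels are square), "cx", "cy" (the principal point, pixels), "world_from_camera" (4x4, takes a point from camera to world coordinates). Camera axes: x right, y down, z forward; pixel columns grow to the right and rows downward; lengths in m; the calibration is good to about 2 mm. A picture is of the moment at which its call begins. get_calibration takes no time and is no camera call.
- bot.hand_in(): hands the job in, once; it reports no verdict.
Trained networks look in the newest picture that a camera, given by its name, has taken for a name from the list of things; names that differ only in an ending like _2 or _b are one class to them, and where a whole thing is asked for, a point or a joint stands for the part that bears it (a point fixed in the world has none). Each returns a list of dicts, best first, with "score" (0 to 1); they miss things now and then, are a little off and sometimes report something else, mostly with a low value. They report only what shows in the picture. A call takes as long as a camera call. They do not tell look-alikes from the thing itself.
- models.spot_in(query, camera): "centre" ([row, column] in pixels, amid what is visible of it).
The state is a dict: "t": time; "q": joint angles; "joint_vel": joint speeds; "joint_torque": joint torques, N m; "eef_pos": TCP position; "tool_rot": TCP orientation; "contact_force": force on the tool from outside, world axes, zero at the start; "torque": the same for the moment, N m; "gripper_width": opening from 0.0 (shut) to 1.0 (fully open).
Only numpy, scipy, OpenCV 4.12 (cv2) and the standard library are available. Lean on these libraries where they do the work, as an engineer would, in place of code of your own. Each camera call takes 0.05 s, during which the arm holds its last target. There are 200 camera calls.

## Task

Load the long slotted steel insert into the off-white vegetable slicer: lay it flat on the runway in front of the lip, pointing along the runway, and let go of it. Then push it by its rear end over the lip, nose first under the keeper and against the sprung stop, until the rear end can go down behind the lip; leave it fully home, lying flat on the pocket floor and held between lip and stop. Do not lower the insert into the pocket from above, and leave the other kitchen things where they are.

Things in the scene. Friction and masses are not known exactly. Their poses are not given: they have to be found in the camera images.
- insert: the insert to load: flat steel slab 130 x 62 x 10 mm with square ends, two rows of nine slanted dark slots on top, about 0.25 kg. Origin at the centre of its underside; x along its 130 mm length, y across, z up. Either end may go first. Lies flat on the counter to the robot's left at the start, slots up
- slicer: off-white plastic vegetable slicer (pocket floor grey), 300 x 100 mm and 50 mm high, fixed to the counter. Origin on the counter directly under the inner face of the lip, on the centre line; +x is the direction in which the insert is pushed (roughly to the robot's right), z up. Below, x and y are in this frame and heights are above the counter
- runway (a point): middle of the runway's top: x = -77.5 mm, 30 mm high. The runway is flat, 100 mm wide, open at its rear end and sides, and runs from x = -135 to -20 mm
- lip (a point): middle of the lip's inner top edge, x = 0, 36 mm high. A ramp rises from x = -20 to the lip, whose top runs from x = -6 to 0. Cheeks 68 mm apart inside, 16 mm thick and 50 mm high stand beside ramp, lip and pocket from x = -20 on, with short flares at the entry (to x = -32), so fingers around the insert's sides cannot go past there
- seat (a point): where the insert's origin lies when home, with its rear end against the lip: x = 65 mm, on the pocket floor 24 mm high, 12 mm below the lip
- keeper (a point): middle of the keeper's front top edge, x = 118 mm, 51 mm high: a bridge over the far end of the pocket, x = 118 to 165 mm, underside 40 mm high; the nose goes under it
- stop (a joint): grey sprung stop under the keeper, pushed along +x by the insert's nose; m, 0 at rest (face at x = 124 mm), 0.006 with the insert home, 0.012 at its hard end (rear end 6 mm past the lip); spring 2 N at rest to 5.6 N. Friction with a pusher can hold the rear end up, and the spring then drives it back over the lip: bring it down 3 mm or more before drawing back, then press it down from above
- short_insert: bystander: a shorter steel slab 85 x 62 x 10 mm with eight slots; origin under its centre. Leave it
- spoon: bystander: wooden spoon lying beyond the keeper end of the slicer
- mug: bystander: white mug, 80 mm wide, 90 mm high; origin under its centre
- jar: bystander: glass jar, 80 mm wide, 100 mm high; origin under its centre
- bowl: bystander: steel bowl, 140 mm wide, 55 mm high; origin under its centre
There are look-alikes about, which are no part of the job. Leave any green look-alike of the insert alone.

How it is judged:
By the outcome, as a careful person would: the job done as asked, in the order asked, and still so for the second after the job is handed in, with the robot touching nothing.
It also fails if it takes over 51 s, if anything falls off the work surface, if the arm or the gripper's body presses on something with over 40 N, if the wrist force passes 120 N, or if a joint passes its speed limit or range.

## Working session

There is one attempt and no reset: what is moved stays moved. The work goes in short steps, Python scripts to look and compute and a tool call to move; the robot and the scene stay as the last step left them, time stands still between calls to the robot, and variables do not carry over. Pictures are saved under pics/ and viewed, about 8 in all and at most 12, crops included, and the job is handed in when it is done.

Besides the shell and the picture viewer there is one more tool, called after ">>>" as name([rows], argument=value, ...), one row to a line, values as JSON. carry_out: Moves the arm, as the interface text tells. Its arguments: {"type":"object","properties":{"deltas":{"type":"array"},"hand":{"type":"number"},"newtons":{"type":"number"}},"required":["deltas"]}

```bash
mkdir -p pics; cat > h.py <<'E'
import numpy as np, cv2
from station import readout, read_camera, get_calibration, bot, models
def cal(n):
    c=get_calibration(n); f=200/np.tan(np.radians(c["fov_y"])/2)
    return c,f,np.array(c["world_from_camera"])
def unproj(n,rc,z):
    c,f,T=cal(n); d=T[:3,:3]@np.array([(rc[1]-c["cx"])/f,(rc[0]-c["cy"])/f,1]); o=T[:3,3]
    return o+d*(z-o[2])/d[2]
def proj(n,p):
    c,f,T=cal(n); q=T[:3,:3].T@(np.array(p)-T[:3,3]); return np.array([c["cy"]+f*q[1]/q[2],c["cx"]+f*q[0]/q[2]])
def snap(n,fn,crop=None,k=1):
    im=read_camera(n); cv2.imwrite("raw_"+n+".png",im[:,:,::-1]); 
    o=im[:,:,::-1]
    if crop: r0,r1,c0,c1=crop; o=o[r0:r1,c0:c1]
    cv2.imwrite("pics/"+fn,cv2.resize(o,None,fx=k,fy=k,interpolation=cv2.INTER_CUBIC)); return im
E
python3 - <<'E'
from h import *
for n in("top","scene"):
    snap(n,n+"0.png",k=1.25); c,f,T=cal(n); print(n,f,c["cx"],c["cy"],{k:v for k,v in c.items() if k not in("world_from_camera",)}); print(T.round(3))
    for q in("insert","slicer","runway","lip","keeper","seat","stop"):
        try: print(q,[(np.round(d["centre"],1),round(d["score"],2),unproj(n,d["centre"],.03).round(3)) for d in models.spot_in(q,n)[:3]])
        except Exception as e: print(q,e)
print(readout.get_obs())
E
```

```text
top 375.40301861372603 324.3399047440019 197.85921443852106 {'fov_y': 56.09388025918405, 'cx': 324.3399047440019, 'cy': 197.85921443852106}
[[ 0.028 -0.986  0.167  0.411]
 [-1.    -0.026  0.016 -0.005]
 [-0.011 -0.167 -0.986  0.942]
 [ 0.     0.     0.     1.   ]]
insert [(array([299., 175.]), 0.85, array([0.314, 0.357, 0.03 ])), (array([149.3, 181.4]), 0.73, array([0.681, 0.375, 0.03 ])), (array([225.7, 185.1]), 0.63, array([0.488, 0.348, 0.03 ]))]
slicer [(array([221.3, 341.3]), 0.96, array([ 0.509, -0.033,  0.03 ]))]
runway [(array([220.2, 341.5]), 0.68, array([ 0.512, -0.033,  0.03 ]))]
lip [(array([219.6, 344.4]), 0.72, array([ 0.513, -0.04 ,  0.03 ]))]
keeper [(array([218.3, 340.6]), 0.61, array([ 0.516, -0.031,  0.03 ]))]
seat []
stop []
scene 470.4439660892784 332.46528615129967 199.98057211799818 {'fov_y': 46.0636335631287, 'cx': 332.46528615129967, 'cy': 199.98057211799818}
[[-0.019  0.708 -0.706  1.407]
 [ 1.     0.01  -0.017  0.019]
 [-0.004 -0.706 -0.708  0.962]
 [ 0.     0.     0.     1.   ]]
insert [(array([207.6, 460. ]), 0.96, array([0.503, 0.348, 0.03 ])), (array([1
[... 567 characters left out ...]
91614,  0.47693365,  0.02241228,  1.55539413, -0.01153704,
        1.1093257 , -0.08310511]), 'joint_vel': array([ 1.56911485e-03, -3.68390831e-04, -1.52350116e-04, -1.14126838e-03,
       -1.25654925e-03,  2.68153838e-05, -6.69813558e-04]), 'joint_torque': array([-2.37756776e-04, -5.96269977e+01,  1.60586100e+00, -2.81544542e+01,
        1.23466866e-02,  1.46937240e-03, -8.03260519e-06]), 'eef_pos': array([ 0.19159395, -0.64725165,  0.24835514]), 'tool_rot': array([-1.21664345e-07,  8.01178207e-01, -5.98425834e-01,  4.01175727e-05]), 'contact_force': array([-0.3086922 , -0.105551  , -0.02816375]), 'torque': array([ 0.04283168,  0.00736693, -0.0249597 ]), 'gripper_width': 0.9975747753771745}
```

View pics/top0.png

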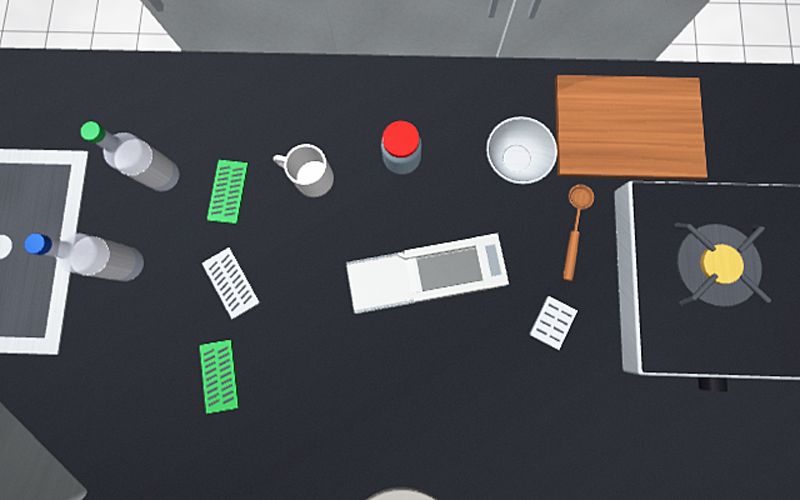

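View pics/scene0.png

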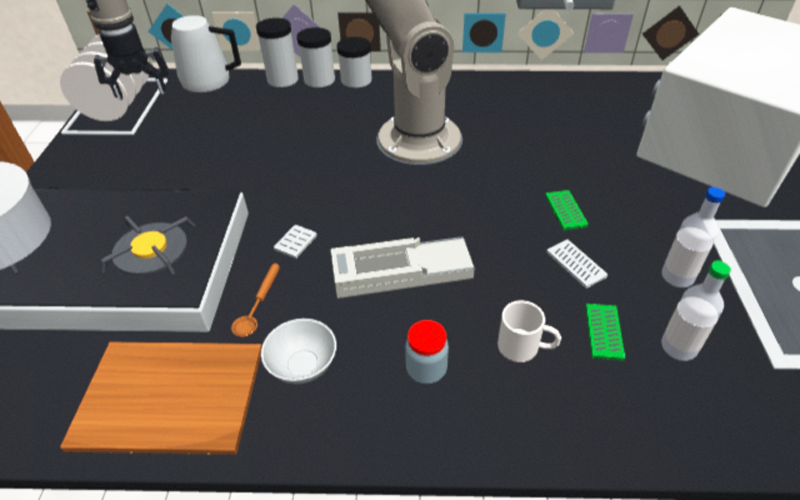

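```bash
cat > fit.py <<'E'
from h import *
from scipy.optimize import minimize
INS=[(-.065,.065,-.031,.031,0,.010)]
SL=[(-.135,-.02,-.05,.05,0,.030),(-.02,.165,-.05,.05,0,.050)]
S=4
def mask(im,box):
    r0,r1,c0,c1=box; hsv=cv2.cvtColor(im,cv2.COLOR_RGB2HSV).astype(int)
    m=((hsv[...,2]>95)&(hsv[...,1]<70)).astype(np.uint8); o=np.zeros_like(m); o[r0:r1,c0:c1]=m[r0:r1,c0:c1]
    cs,_=cv2.findContours(o,cv2.RETR_EXTERNAL,cv2.CHAIN_APPROX_NONE); c=max(cs,key=cv2.contourArea)
    o[:]=0; cv2.drawContours(o,[c],-1,1,-1); return o,c
def render(n,boxes,p,z0=0.):
    img=np.zeros((400*S,640*S),np.uint8); c,s=np.cos(p[2]),np.sin(p[2])
    for b in boxes:
        P=[proj(n,(p[0]+c*x-s*y,p[1]+s*x+c*y,z0+z)) for x in b[:2] for y in b[2:4] for z in b[4:]]
        h=cv2.convexHull((((np.array(P)[:,::-1]+.5)*S-.5)*16).round().astype(np.int32)); cv2.fillConvexPoly(img,h,255,shift=4)
    return cv2.resize(img,(640,400),interpolation=cv2.INTER_AREA)/255.
def fit(ns,masks,boxes,p0,z0=0.):
    def cost(v):
        p=[p0[0]+v[0]/1e3,p0[1]+v[1]/1e3,p0[2]+v[2]*.02]
        return sum(np.abs(render(n,boxes,p,z0)-m).sum()/m.sum() for n,m in zip(ns,masks))
    b=minimize(cost,[0,0,0],method="Nelder-Mead",options=dict(initial_simplex=[[0,0,0],[8,0,0],[0,8,0],[0,0,4]],xatol=.05,fatol=1e-4,maxiter=150))
    v=b.x; return np.array([p0[0]+v[0]/1e3,p0[1]+v[1]/1e3,p0[2]+v[2]*.02]),b.fun
E
python3 - <<'E'
from fit import *
im={n:cv2.imread(f"raw_{n}.png")[:,:,::-1].copy() for n in("top","scene")}
bx={"ins":{"top":(195,260,155,215),"scene":(185,235,430,492)},"sl":{"top":(180,258,270,415),"scene":(183,243,258,385)}}
for k,B,p0 in(("ins",INS,(.49,.348,.4)),("sl",SL,(.51,-.02,-1.45))):
    ms={n:mask(im[n],bx[k][n]) for n in im}
    p=np.array(p0)
    if k=="ins":
        r=cv2.minAreaRect(np.array([unproj("top",q[0][::-1],.01)[:2]*1000 for q in ms["top"][1]],np.float32)); print(r)
        p=np.array([r[0][0]/1e3,r[0][1]/1e3,np.radians(r[2]+(0 if r[1][0]>r[1][1] else 90))])
    for ns in(["top"],["scene"],["top","scene"]):
        q,f=fit(ns,[ms[n][0] for n in ns],B,p); print(k,ns,q.round(4),np.degrees(q[2]).round(2),round(f,4))
E
```

```text
((488.8815002441406, 359.6953125), (132.5410614013672, 64.28907775878906), 32.964622497558594)
ins ['top'] [0.4895 0.361  0.5709] 32.71 0.0353
ins ['scene'] [0.4864 0.3587 0.5746] 32.92 0.0387
ins ['top', 'scene'] [0.4882 0.36   0.5773] 33.08 0.1047Traceback (most recent call last):
  File "<stdin>", line 11, in <module>
  File "fit.py", line 21, in fit
    b=minimize(cost,[0,0,0],method="Nelder-Mead",options=dict(initial_simplex=[[0,0,0],[8,0,0],[0,8,0],[0,0,4]],xatol=.05,fatol=1e-4,maxiter=150))
    res = _minimize_neldermead(fun, x0, args, callback, bounds=bounds,
                               **options)
    fxcc = func(xcc)
    fx = function(np.copy(x), *(wrapper_args + args))
  File "fit.py", line 20, in cost
    return sum(np.abs(render(n,boxes,p,z0)-m).sum()/m.sum() for n,m in zip(ns,masks))
  File "fit.py", line 20, in <genexpr>
    return sum(np.abs(render(n,boxes,p,z0)-m).sum()/m.sum() for n,m in zip(ns,masks))
                      ~~~~~~^^^^^^^^^^^^^^
  File "fit.py", line 14, in render
    P=[proj(n,(p[0]+c*x-s*y,p[1]+s*x+c*y,z0+z)) for x in b[:2] for y in b[2:4] for z in b[4:]]
       ~~~~^^^^^^^^^^^^^^^^^^^^^^^^^^^^^^^^^^^^
  File "h.py", line 10, in proj
    c,f,T=cal(n); q=T[:3,:3].T@(np.array(p)-T[:3,3]); return np.array([c["cy"]+f*q[1]/q[2],c["cx"]+f*q[0]/q[2]])
          ~~~^^^
  File "h.py", line 4, in cal
    c=get_calibration(n); f=200/np.tan(np.radians(c["fov_y"])/2)
ValueError: time passes only in moves, steps and waits
```

```bash
sed -i 's/^def cal/import functools\n@functools.lru_cache\ndef cal/' h.py
python3 - <<'E'
from fit import *
im={n:cv2.imread(f"raw_{n}.png")[:,:,::-1].copy() for n in("top","scene")}
B=SL;p0=np.array((.51,-.02,-1.40)); bx={"top":(180,258,270,415),"scene":(183,243,258,385)}
ms={n:mask(im[n],bx[n]) for n in im}
for ns in(["top"],["scene"],["top","scene"]):
    q,f=fit(ns,[ms[n][0] for n in ns],B,p0); q,f=fit(ns,[ms[n][0] for n in ns],B,q);print(ns,q.round(4),np.degrees(q[2]).round(2),round(f,4))
    for n in ns:
        r=render(n,B,q); d=np.zeros((400,640,3),np.uint8); d[...,2]=ms[n][0]*255; d[...,1]=r*255; cv2.imwrite(f"dbg_{n}.png",d)
print(np.hypot(.488,.36), readout.get_obs()["t"])
E
```

```text
['top'] [ 0.5132 -0.0157 -1.3598] -77.91 0.0203
['scene'] [ 0.5104 -0.0183 -1.3596] -77.9 0.0305
['top', 'scene'] [ 0.5125 -0.0169 -1.3597] -77.9 0.0759
0.6064189970639112 0.8
```

```bash
cat > go.py <<'E'
from h import *
from scipy.spatial.transform import Rotation as R
SLI=np.array([.512,-.017]); YAW=np.radians(-77.9)
def sl(x,y=0): c,s=np.cos(YAW),np.sin(YAW); return SLI+[c*x-s*y,s*x+c*y]
def rel(*goals):
    o=readout.get_obs(); q=o["tool_rot"]; r=R.from_quat([q[1],q[2],q[3],q[0]]); M=r.as_matrix(); y0=np.degrees(np.arctan2(M[1,0],M[0,0]))
    print("t",round(o["t"],2),"pos",o["eef_pos"].round(4),"yaw",y0.round(2),"F",o["contact_force"].round(1),"w",round(o["gripper_width"],3),"tilt",np.degrees(np.arccos(-M[2,2])).round(2))
    for x,y,z,yaw in goals: print((M.T@(np.array([x,y,z])-o["eef_pos"])*100).round(2).tolist(), round(-(yaw-y0),1))
def inslicer():
    o=readout.get_obs(); c,s=np.cos(YAW),np.sin(YAW); d=o["eef_pos"][:2]-SLI; print("slicer frame",(c*d[0]+s*d[1]).round(4),(-s*d[0]+c*d[1]).round(4),o["eef_pos"][2].round(4))
E
python3 -c "
from go import *
rel((.52,-.15,.25,-57.1),(.488,.36,.2,-57.1))"
```

```text
t 0.8 pos [ 0.1916 -0.6473  0.2484] yaw -73.51 F [-0.3 -0.1 -0. ] w 0.998 tilt 0.0
[-38.36, -45.6, -0.16] -16.4
[-88.17, -57.0, 4.83] -16.4
```

>>> carry_out([
  [[-19, -23, 0], -8],
  [[-38.4, -45.6, 0], -16.4],
  [[-38.4, -45.6, 0], -16.4],
  [[-38.4, -45.6, 0], -16.4],
  [[-38.4, -45.6, 0], -16.4],
  [[-38.4, -45.6, 0], -16.4],
  [[-38.4, -45.6, 0], -16.4],
  [[-38.4, -45.6, 0], -16.4],
  [[-38.4, -45.6, 0], -16.4],
  [[-38.4, -45.6, 0], -16.4],
], hand=0.88, newtons=40)

```text
t: 2.05
eef_pos: [0.5216, -0.1459, 0.2487]
tool_rot: [-0.001, 0.879, -0.476, 0.0]
contact_force: [-1.3, -0.5, 0.0]
gripper_width: 0.879
```

```bash
python3 -c "
from go import *
rel((.488,.36,.12,-57.1))"
```

```text
t 2.05 pos [ 0.5216 -0.1459  0.2487] yaw -56.87 F [-1.3 -0.5  0. ] w 0.879 tilt 0.09
[-44.2, -24.82, 12.91] 0.2
```

>>> carry_out([
  [[-22, -12.5, 0], 0],
  [[-35, -20, 2], 0],
  [[-44.2, -24.8, 6], 0],
  [[-44.2, -24.8, 12], 0],
  [[-44.2, -24.8, 12.9], 0.2],
  [[-44.2, -24.8, 12.9], 0.2],
  [[-44.2, -24.8, 12.9], 0.2],
  [[-44.2, -24.8, 12.9], 0.2],
  [[-44.2, -24.8, 12.9], 0.2],
  [[-44.2, -24.8, 12.9], 0.2],
])

```text
t: 3.3
eef_pos: [0.4862, 0.3629, 0.1192]
tool_rot: [-0.001, 0.88, -0.476, -0.001]
contact_force: [-0.8, -0.1, -0.7]
gripper_width: 0.883
```

```bash
python3 -c "
from go import *
rel((.488,.36,.04,-57.1),(.488,.36,.018,-57.1))
snap('scene','g1.png',(90,290,370,570),3); snap('top','g2.png',(120,280,100,300),3)
a=cv2.imread('pics/g1.png');b=cv2.imread('pics/g2.png');h=min(a.shape[0],b.shape[0]);cv2.imwrite('pics/g3.png',cv2.resize(np.hstack([a[:h],b[:h]]),(800,320)))"
```

```text
t 3.3 pos [0.4862 0.3629 0.1192] yaw -56.81 F [-0.8 -0.1 -0.7] w 0.883 tilt 0.11
[0.36, 0.01, 7.92] 0.3
[0.36, 0.01, 10.12] 0.3
```

View pics/g3.png

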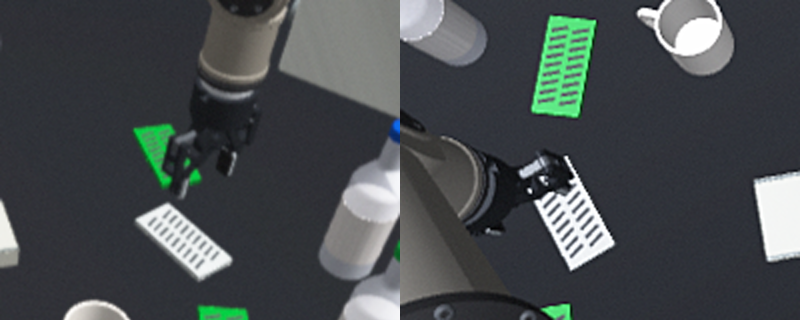

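The gripper hovers over the white steel insert (top crop, about (570,210)), with its jaws set across the insert's width. Next I descend.

>>> carry_out([
  [[0.4, 0, 4], 0.3],
  [[0.4, 0, 7.5], 0.3],
  [[0.4, 0, 8.5], 0.3],
  [[0.4, 0, 9.2], 0.3],
  [[0.4, 0, 9.7], 0.3],
  [[0.4, 0, 9.9], 0.3],
  [[0.4, 0, 10.1], 0.3],
  [[0.4, 0, 10.1], 0.3],
  [[0.4, 0, 10.1], 0.3],
])

```text
t: 4.53
eef_pos: [0.4905, 0.3561, 0.0192]
tool_rot: [-0.0, 0.877, -0.48, 0.001]
contact_force: [0.5, -0.2, 0.5]
gripper_width: 0.876
```

```bash
python3 -c "
from go import *
rel((.488,.36,.0135,-57.1))"
```

```text
t 4.53 pos [0.4905 0.3561 0.0192] yaw -57.38 F [ 0.5 -0.2  0.5] w 0.876 tilt 0.09
[-0.47, -0.0, 0.57] -0.3
```

>>> carry_out([
  [[-0.4, 0, 0.2], 0],
  [[-0.4, 0, 0.4], 0],
  [[-0.4, 0, 0.55], 0],
  [[-0.4, 0, 0.55], 0],
])

```text
t: 5.03
eef_pos: [0.4883, 0.3593, 0.0135]
tool_rot: [-0.0, 0.877, -0.48, 0.001]
contact_force: [-0.5, 0.1, 0.7]
gripper_width: 0.881
```

```bash
python3 -c "
from go import *
rel((.488,.36,.0135,-57.1))"
```

```text
t 5.03 pos [0.4883 0.3593 0.0135] yaw -57.38 F [-0.5  0.1  0.7] w 0.881 tilt 0.07
[-0.08, -0.02, -0.0] -0.3
```

No contact with the counter, so I close the gripper.

>>> carry_out([
  [[0, 0, 0], 0],
  [[0, 0, 0], 0],
  [[0, 0, 0], 0],
  [[0, 0, 0], 0],
  [[0, 0, 0], 0],
  [[0, 0, 0], 0],
], hand=0.3, newtons=50)

```text
t: 5.78
eef_pos: [0.4885, 0.3592, 0.014]
tool_rot: [-0.0, 0.877, -0.48, 0.001]
contact_force: [-1.5, -1.5, 5.0]
gripper_width: 0.71
```

>>> carry_out([
  [[0, 0, -1], 0],
  [[0, 0, -3], 0],
  [[0, 0, -6], 0],
  [[0, 0, -9], 0],
  [[0, 0, -10], 0],
  [[0, 0, -10], 0],
  [[0, 0, -10], 0],
])

```text
t: 6.65
eef_pos: [0.4877, 0.3586, 0.1128]
tool_rot: [0.001, 0.877, -0.48, 0.0]
contact_force: [-0.0, -0.5, -3.1]
gripper_width: 0.703
```

```bash
python3 -c "
from go import *
p=sl(-.09); print(p)
rel((p[0],p[1],.12,12.1))"
```

```text
[0.49313433 0.07100049]
t 6.65 pos [0.4877 0.3586 0.1128] yaw -57.39 F [-0.  -0.5 -3.1] w 0.703 tilt 0.09
[24.52, 15.04, -0.67] -69.5
```

>>> carry_out([
  [[4, 2.4, -0.7], -10],
  [[9, 5.5, -0.7], -20],
  [[14, 8.6, -0.7], -30],
  [[18, 11, -0.7], -40],
  [[21, 13, -0.7], -50],
  [[23.5, 14.5, -0.7], -60],
  [[24.5, 15, -0.7], -69.5],
  [[24.5, 15, -0.7], -69.5],
  [[24.5, 15, -0.7], -69.5],
  [[24.5, 15, -0.7], -69.5],
])

```text
t: 7.9
eef_pos: [0.4932, 0.0725, 0.1202]
tool_rot: [0.001, 0.994, 0.106, 0.0]
contact_force: [-0.9, 0.7, -3.5]
gripper_width: 0.703
```

```bash
python3 -c "
from go import *
p=sl(-.09)
rel((p[0],p[1],.06,12.1))
a=snap('scene','p1.png',(130,280,230,430),2); snap('top','p2.png',(150,300,220,420),2)
a=cv2.imread('pics/p1.png');b=cv2.imread('pics/p2.png');cv2.imwrite('pics/p3.png',np.hstack([a,b]))"
```

```text
t 7.9 pos [0.4932 0.0725 0.1202] yaw 12.11 F [-0.9  0.7 -3.5] w 0.703 tilt 0.07
[-0.04, 0.13, 6.02] 0.0
```

View pics/p3.png

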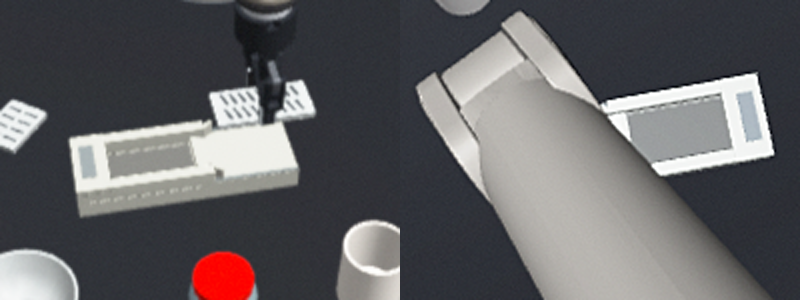

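The insert is held level over the runway, parallel to the slicer (scene crop (262,103), runway at (250,148)). I lower it.

>>> carry_out([
  [[0, 0.1, 2.5], 0],
  [[0, 0.1, 5], 0],
  [[0, 0.1, 6.3], 0],
  [[0, 0.1, 7], 0],
  [[0, 0.1, 7.2], 0],
  [[0, 0.1, 7.3], 0],
  [[0, 0.1, 7.4], 0],
  [[0, 0.1, 7.5], 0],
  [[0, 0.1, 7.5], 0],
])

```text
t: 9.12
eef_pos: [0.4935, 0.0711, 0.0454]
tool_rot: [0.001, 0.994, 0.106, 0.0]
contact_force: [0.5, -1.1, -2.2]
gripper_width: 0.707
```

```bash
python3 -c "
from go import *
rel();inslicer()
from fit import *
im=snap('scene','x.png'); 
import sys
m,c=mask(im,(150,260,255,420)); cv2.imwrite('pics/x.png',cv2.resize(im[150:260,255:420,::-1],None,fx=4,fy=4,interpolation=2))"
```

```text
t 9.12 pos [0.4935 0.0711 0.0454] yaw 12.13 F [ 0.5 -1.1 -2.2] w 0.707 tilt 0.09
slicer frame -0.09 0.0004 0.0454
```

View pics/x.png

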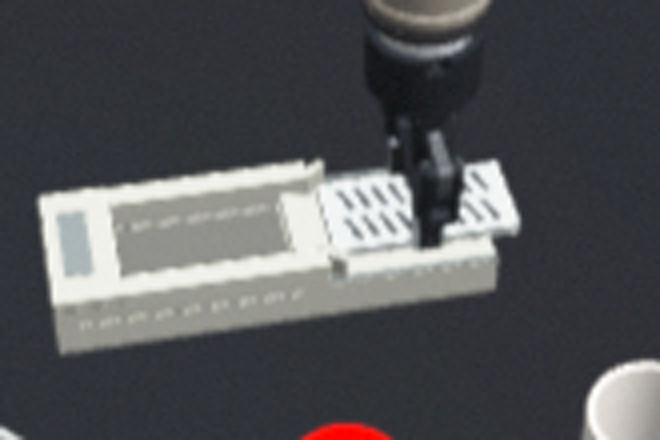

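The insert sits over the runway between the flares, its nose just before the ramp and its rear overhanging. I set it down, release and lift.

>>> carry_out([
  [[0, 0, 0.1], 0],
  [[0, 0, 0.1], 0],
])

```text
t: 9.43
eef_pos: [0.4935, 0.0711, 0.0443]
tool_rot: [0.001, 0.994, 0.106, 0.0]
contact_force: [0.4, 0.2, -2.5]
gripper_width: 0.706
```

>>> carry_out([
  [[0, 0, 0], 0],
  [[0, 0, 0], 0],
  [[0, 0, 0], 0],
  [[0, 0, -2], 0],
  [[0, 0, -6], 0],
  [[0, 4, -9], 0],
  [[0, 9, -9], 0],
  [[0, 9, -9], 0],
  [[0, 9, -9], 0],
], hand=0.9)

```text
t: 10.55
eef_pos: [0.5124, -0.0165, 0.1353]
tool_rot: [0.001, 0.994, 0.105, 0.0]
contact_force: [0.6, 0.4, -0.2]
gripper_width: 0.904
```

```bash
python3 -c "
from go import *
rel();inslicer()
from fit import *
im=snap('scene','y.png'); q=readout.get_obs()
cv2.imwrite('pics/y.png',cv2.resize(im[150:260,255:420,::-1],None,fx=4,fy=4,interpolation=2))"
```

```text
t 10.55 pos [ 0.5124 -0.0165  0.1353] yaw 12.11 F [ 0.6  0.4 -0.2] w 0.904 tilt 0.09
slicer frame -0.0004 0.0005 0.1353
```

View pics/y.png

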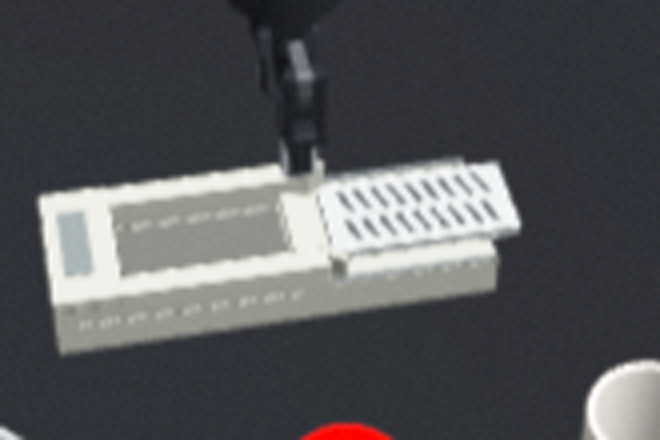

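>>> carry_out([
  [[0, -5, 0], 0],
  [[0, -10, 0], 0],
  [[0, -15, 0], 0],
  [[0, -18.8, 0], 0],
  [[0, -18.8, 0], 0],
  [[0, -18.8, 0], 0],
  [[0, -18.8, 0], 0],
], hand=0)

```text
t: 11.48
eef_pos: [0.4726, 0.167, 0.1348]
tool_rot: [0.001, 0.994, 0.106, 0.0]
contact_force: [0.3, -0.3, -0.1]
gripper_width: 0.002
```

```bash
cat > insfit.py <<'E'
from fit import *; from go import *
def insfit(z0=.03,x0=-.09,fn=None):
    im=cv2.GaussianBlur(read_camera("scene"),(3,3),0).astype(int); d=im[...,0]-im[...,2]
    m=((d<3)&(im[...,1]>150)).astype(np.uint8); o=np.zeros_like(m); o[150:260,255:420]=m[150:260,255:420]
    o=cv2.morphologyEx(o,cv2.MORPH_CLOSE,np.ones((5,5),np.uint8))
    cs,_=cv2.findContours(o,0,2); c=max(cs,key=cv2.contourArea); o[:]=0; cv2.drawContours(o,[c],-1,1,-1)
    sc=np.array([.5104,-.0183]); cc,s=np.cos(YAW),np.sin(YAW)   # slicer as the scene camera sees it
    p0=[sc[0]+cc*x0,sc[1]+s*x0,YAW]; TOP=[(-.065,.065,-.031,.031,.0095,.010)]
    q,f=fit(["scene"],[o],TOP,p0,z0); e=q[:2]-sc
    print("area",o.sum(),"insert in slicer x,y,yaw",(cc*e[0]+s*e[1]).round(4),(-s*e[0]+cc*e[1]).round(4),np.degrees(q[2]-YAW).round(2),"cost",round(f,3))
    if fn: v=im.astype(np.uint8)[:,:,::-1].copy(); v[...,1][o>0]//=2; cv2.imwrite(fn,v[150:260,255:420])
E
python3 -c "
from insfit import *
rel();inslicer();insfit(fn='dbg.png')"
```

```text
t 11.47 pos [0.4726 0.167  0.1348] yaw 12.13 F [ 0.3 -0.3 -0.1] w 0.002 tilt 0.09
slicer frame -0.1882 0.0001 0.1348
area 1142 insert in slicer x,y,yaw -0.09 0.0019 -0.69 cost 0.328
```

>>> carry_out([
  [[0, 0, 3], 0],
  [[0, 0, 6], 0],
  [[0, 0, 8], 0],
  [[0, 0, 8.4], 0],
  [[0, 0, 8.4], 0],
  [[0, 0.8, 8.4], 0],
  [[0, 1.6, 8.4], 0],
  [[0, 2.3, 8.4], 0],
  [[0, 2.9, 8.4], 0],
  [[0, 2.9, 8.4], 0],
])

```text
t: 12.78
eef_pos: [0.479, 0.1379, 0.0509]
tool_rot: [0.001, 0.994, 0.105, 0.0]
contact_force: [-0.6, -0.4, -0.2]
gripper_width: 0.0
```

```bash
python3 -c "
from insfit import *
rel();inslicer();insfit()"
```

```text
t 12.78 pos [0.479  0.1379 0.0509] yaw 12.06 F [-0.6 -0.4 -0.2] w 0.0 tilt 0.11
slicer frame -0.1583 0.0002 0.0509
area 1125 insert in slicer x,y,yaw -0.0815 -0.0004 -0.54 cost 0.325
```

>>> carry_out([
  [[0, 0.9, 0], 0],
  [[0, 1.8, 0], 0],
  [[0, 2.7, 0], 0],
  [[0, 3.6, 0], 0],
  [[0, 4.5, 0], 0],
  [[0, 5.4, 0], 0],
  [[0, 6.2, 0], 0],
  [[0, 7, 0], 0],
  [[0, 7, 0], 0],
])

```text
t: 13.95
eef_pos: [0.4935, 0.0681, 0.0508]
tool_rot: [0.002, 0.995, 0.105, -0.0]
contact_force: [-0.7, -0.4, -0.3]
gripper_width: -0.004
```

```bash
python3 -c "
from insfit import *
rel();inslicer();im=read_camera('scene');
cv2.imwrite('pics/z.png',cv2.resize(im[150:260,255:420,::-1],None,fx=4,fy=4,interpolation=2))"
```

```text
t 13.95 pos [0.4935 0.0681 0.0508] yaw 12.0 F [-0.7 -0.4 -0.3] w -0.004 tilt 0.19
slicer frame -0.0871 -0.0002 0.0508
```

View pics/z.png

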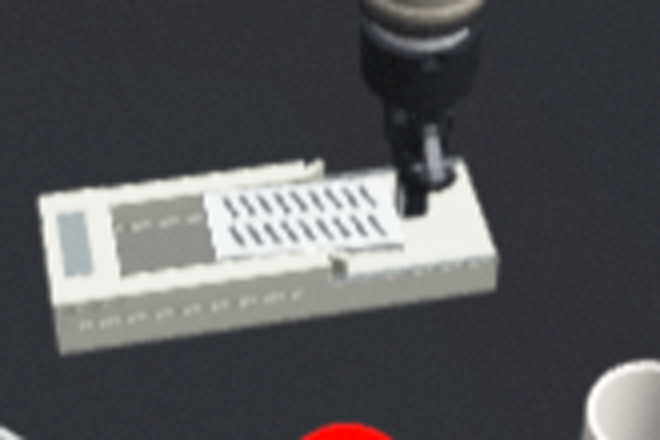

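The insert has entered between the cheeks, straight, with its nose over the lip (left end at (205,195)-(220,258)). I keep pushing, raising the fingertip as it goes.

>>> carry_out([
  [[0, 0.8, 0], 0],
  [[0, 1.6, 0], 0],
  [[0, 2.3, 0], 0],
  [[0, 2.9, -0.2], 0],
  [[0, 3.5, -0.45], 0],
  [[0, 4.1, -0.65], 0],
  [[0, 4.7, -0.65], 0],
  [[0, 5.3, -0.65], 0],
  [[0, 5.8, -0.65], 0],
  [[0, 5.8, -0.65], 0],
])

```text
t: 15.25
eef_pos: [0.5055, 0.0109, 0.0573]
tool_rot: [0.002, 0.995, 0.104, -0.0]
contact_force: [0.3, 0.1, 1.0]
gripper_width: 0.006
```

```bash
python3 -c "
from insfit import *
rel();inslicer();im=read_camera('scene');
cv2.imwrite('pics/z2.png',cv2.resize(im[150:260,255:420,::-1],None,fx=4,fy=4,interpolation=2))"
```

```text
t 15.25 pos [0.5055 0.0109 0.0573] yaw 11.96 F [0.3 0.1 1. ] w 0.006 tilt 0.22
slicer frame -0.0286 -0.0005 0.0573
```

View pics/z2.png

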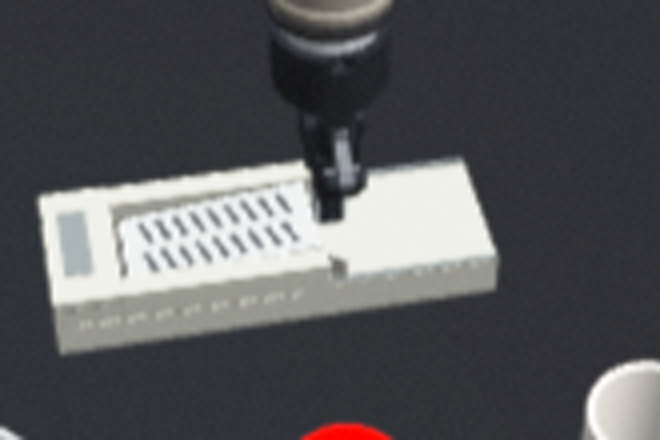

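The nose has dipped into the pocket near the keeper and the rear is still on the lip. Next I push gently against the stop.

>>> carry_out([
  [[0, 0.4, 0], 0],
  [[0, 0.8, 0], 0],
  [[0, 1.2, 0], 0],
  [[0, 1.6, 0], 0],
  [[0, 1.9, 0], 0],
  [[0, 1.9, 0], 0],
  [[0, 1.9, 0], 0],
])

```text
t: 16.18
eef_pos: [0.5095, -0.007, 0.0575]
tool_rot: [0.002, 0.995, 0.105, -0.0]
contact_force: [-0.4, 4.6, -0.8]
gripper_width: -0.002
```

```bash
python3 -c "
from insfit import *
rel();inslicer();f=readout.get_obs()['contact_force'];print('Fx',f[0]*np.cos(YAW)+f[1]*np.sin(YAW))"
```

```text
t 16.18 pos [ 0.5095 -0.007   0.0575] yaw 12.0 F [-0.4  4.6 -0.8] w -0.002 tilt 0.19
slicer frame -0.0103 -0.0004 0.0575
Fx -4.605897198114465
```

>>> carry_out([
  [[0, 0.15, 0], 0],
  [[0, 0.3, 0], 0],
  [[0, 0.3, 0], 0],
])

```text
t: 16.55
eef_pos: [0.51, -0.0094, 0.0575]
tool_rot: [0.001, 0.994, 0.105, -0.0]
contact_force: [-1.4, 5.1, -1.3]
gripper_width: 0.0
```

```bash
python3 -c "
from insfit import *
rel();inslicer();f=readout.get_obs()['contact_force'];print('Fx',f[0]*np.cos(YAW)+f[1]*np.sin(YAW))"
```

```text
t 16.55 pos [ 0.51   -0.0094  0.0575] yaw 12.03 F [-1.4  5.1 -1.3] w 0.0 tilt 0.15
slicer frame -0.0078 -0.0003 0.0575
Fx -5.270755187624932
```

>>> carry_out([
  [[0, 0.05, 0.1], 0],
  [[0, 0.05, 0.2], 0],
  [[0, 0.05, 0.3], 0],
  [[0, 0.05, 0.38], 0],
  [[0, 0.05, 0.38], 0],
])

```text
t: 17.18
eef_pos: [0.51, -0.0089, 0.0537]
tool_rot: [0.001, 0.994, 0.105, -0.0]
contact_force: [-2.0, 5.4, -1.2]
gripper_width: 0.005
```

```bash
python3 -c "
from insfit import *
rel();inslicer();f=readout.get_obs()['contact_force'];print('Fx',f[0]*np.cos(YAW)+f[1]*np.sin(YAW))
im=read_camera('scene');
cv2.imwrite('pics/z3.png',cv2.resize(im[150:260,255:420,::-1],None,fx=4,fy=4,interpolation=2))"
```

```text
t 17.18 pos [ 0.51   -0.0089  0.0537] yaw 12.08 F [-2.   5.4 -1.2] w 0.005 tilt 0.09
slicer frame -0.0083 -0.0003 0.0537
Fx -5.689486793114218
```

View pics/z3.png

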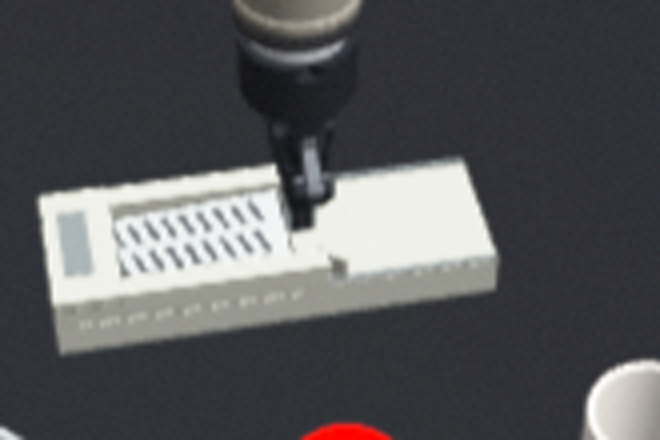

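>>> carry_out([
  [[0, -0.15, 0], 0],
  [[0, -0.3, 0], 0],
  [[0, -0.5, 0], 0],
  [[0, -0.7, 0], 0],
  [[0, -0.7, 0], 0],
])

```text
t: 17.85
eef_pos: [0.5086, -0.0023, 0.0538]
tool_rot: [0.001, 0.994, 0.105, -0.0]
contact_force: [0.3, 0.2, -1.0]
gripper_width: -0.002
```

```bash
python3 -c "
from insfit import *
rel();inslicer();f=readout.get_obs()['contact_force'];print('Fx',f[0]*np.cos(YAW)+f[1]*np.sin(YAW))"
```

```text
t 17.85 pos [ 0.5086 -0.0023  0.0538] yaw 12.08 F [ 0.3  0.2 -1. ] w -0.002 tilt 0.12
slicer frame -0.0151 -0.0003 0.0538
Fx -0.0910671024987314
```

The contact force vanished on drawing back, so the lip is holding the insert. I now press its rear down from above.

>>> carry_out([
  [[0, -0.3, -1.5], 0],
  [[0, -0.3, -2.5], 0],
  [[0, 2, -2.5], 0],
  [[0, 3.6, -2.5], 0],
  [[0, 3.6, -2], 0],
  [[0, 3.6, -1.3], 0],
  [[0, 3.6, -0.8], 0],
  [[0, 3.6, -0.4], 0],
  [[0, 3.6, 0], 0],
  [[0, 3.6, 0.2], 0],
])

```text
t: 19.1
eef_pos: [0.5161, -0.037, 0.0517]
tool_rot: [0.001, 0.994, 0.105, -0.0]
contact_force: [0.3, 1.2, 0.9]
gripper_width: -0.0
```

>>> carry_out([
  [[0, 0, 0.1], 0],
  [[0, 0, 0.15], 0],
  [[0, 0, 0.15], 0],
])

```text
t: 19.48
eef_pos: [0.5162, -0.037, 0.0511]
tool_rot: [0.001, 0.994, 0.106, -0.0]
contact_force: [-4.8, 0.7, 12.6]
gripper_width: -0.004
```

```bash
python3 -c "
from insfit import *
rel();inslicer()"
```

```text
t 19.48 pos [ 0.5162 -0.037   0.0511] yaw 12.11 F [-4.8  0.7 12.6] w -0.004 tilt 0.15
slicer frame 0.0204 -0.0001 0.0511
```

The tip meets the insert at a height of 34 mm (12.6 N), which is exactly the home top height. I lift clear and check.

>>> carry_out([
  [[0, 0, -1], 0],
  [[0, 0, -5], 0],
  [[0, 0, -11], 0],
  [[0, -6, -17], 0],
  [[0, -12, -20], 0],
  [[0, -18, -20], 0],
  [[0, -24, -20], 0],
  [[0, -28, -20], 0],
  [[0, -28, -20], 0],
  [[0, -28, -20], 0],
])

```text
t: 20.72
eef_pos: [0.4575, 0.2367, 0.2504]
tool_rot: [0.002, 0.994, 0.106, -0.0]
contact_force: [1.0, -1.4, -0.2]
gripper_width: 0.001
```

```bash
python3 -c "
from insfit import *
rel()
a=snap('scene','f1.png',(150,260,255,420),2.4); snap('top','f2.png',(170,280,260,425),2.4)
a=cv2.imread('pics/f1.png');b=cv2.imread('pics/f2.png');cv2.imwrite('pics/f3.png',np.hstack([a,b]))
a=cv2.imread('raw_top.png');insfit(z0=.024,x0=.065)"
```

```text
t 20.73 pos [0.4575 0.2367 0.2504] yaw 12.13 F [ 1.  -1.4 -0.2] w 0.001 tilt 0.19
area 621 insert in slicer x,y,yaw 0.0568 -0.0089 -0.66 cost 0.279
```

View pics/f3.png

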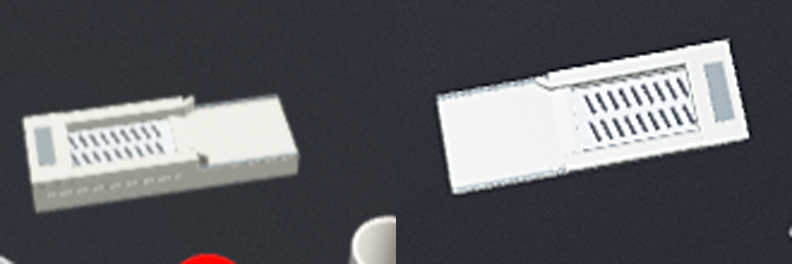

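Both views show the insert lying in the pocket with its nose under the keeper and its rear below the lip. Nothing else has moved.

```bash
python3 -c "
from go import *
print(bot.hand_in())"
```

```text
the job is handed in; nothing more can be done
None
```

The steel insert is home in the slicer and the job is handed in, with the arm clear after about 21 s of the 51 s allowed.

I laid the insert flat on the runway, let go, and lifted clear. With the gripper shut I then pushed it by its rear end over the lip and under the keeper. It met the sprung stop at about 5 N. I brought the rear end down about 4 mm, drew back and pressed it down from above.

**Checks that agreed:**
- When I drew back, the contact force dropped to zero and the insert did not follow, so the lip was holding it.
- When I pressed down, the fingertip met the insert at a height of about 34 mm with 12.6 N. That is the top height expected when it is home.
- In the last pictures from both cameras, the insert lies in the pocket with its nose under the keeper. The mug, the only other object clearly in those crops, looked undisturbed.

**Checks that disagreed or fell short:**
- The final automatic pose fit put the insert at x = 57 mm, y = -9 mm, against the expected 65 and 0. I discounted it because the keeper hides the nose and the fit quality was poor.
- I did not measure the stop's position directly.
- The final pictures covered only the area around the slicer, so I did not check all the other kitchen things one by one.
- While lifting off the runway I moved the open gripper the wrong way, over the lip. It was well above everything and touched nothing.

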